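# Lock the slicer carriage and hold a contact sampler on its marked spot

## Robot

A 6-joint arm with a two-finger parallel gripper is mounted at the origin on the work surface. World frame = base frame: x ahead of the robot, y to its left, z up, the work surface at z = 0. Lengths are in m, angles in rad, forces in N, time in s.
With the tool pointing down it reaches from about 0.325 to 0.9 m from the base axis. Payload 6.1 kg.
Tool frame: the origin (TCP) lies on the mounting face of the last link; the fingertips stand 173 mm ahead of it and the grasp point (between the pads) lies 155 mm ahead of it; z points along the fingers, y is the direction in which the jaws open and shut (so a half turn about z gives the same grasp; the last joint's range is limited). The gripper opens to 85 mm and grips with 20 to 120 N. Pads are 22 mm wide; open, the fingers measure 114 mm over their backs; the gripper's body (76 mm by 85 mm) begins 54 mm behind the grasp point. The pads swing forward as they close: fully open they stand 13 mm farther back than shut.
Start: joints at [1.107, 0.22, 1.526, -0, 1.395, -0.126], TCP at [0.207, 0.59, 0.405] pointing down, gripper open.
Joint ranges: [-2.98, 2.98], [-0.91, 2.08], [0.09, 2.57], [-1.24, 4.39], [0.2, 2.65], [-2.68, 2.68]. Speed limits (rad/s): [2.57, 2.57, 3.01, 3.14, 3.14, 3.14].

## Interface

Orientations are given as a unit quaternion [w, x, y, z].
In Python, from station import manip, capture, camera_params gives the robot as it stands. The module is installed in compiled form; this text tells all that it offers.
- The arm moves only by the shell command python3 -m pendant 'ROWS' [FORCE]. ROWS is JSON, a list of rows, each a list of 7 numbers: the shift along the tool's x, y, z in cm, then the turn, a rotation vector about the tool's x, y, z in degrees, then the opening, from 0 (shut) to 1 (fully open). A call has 1 to 20 rows; each row is the pose to reach, as a shift and turn from the pose commanded when the call began, along the tool's axes at that moment; what a row does not reach only later rows make up. A row lasts 1/10 s, in which the tool goes at most 50 mm and 8.59 degrees, less where a joint would pass 70% of its speed; a pose out of reach is approached as far as the arm can. A call with a gripper value outside its range is refused whole. The fingers move at their own pace and stop on an object; FORCE is the grip in N (left out, the last holds). Time passes only in rows, so rows that repeat a pose let the fingers close. It gives the time, the measured TCP pose, the force and the opening at its end, in the units of the state.
- manip.get_state(): the state, without advancing time (a new reading comes with each control period).
- capture(name): name is "scene" or "top" or "wrist"; returns (picture, depth): 420x560x3 uint8, red, green, blue; 420x560 float32, m along the optical axis (not along the pixel's ray), 0 where there is no reading.
- camera_params(name): a dict with "intrinsics" (3x3 intrinsics, pixels), "rvec" (rotation vector, rad) and "tvec" (3), from world to camera coordinates, as OpenCV has them; the wrist camera has in their place "hand_eye" (4x4, takes a point from camera to tool coordinates, whose origin is the TCP and whose axes are the flange's). Camera axes: x right, y down, z forward; pixel columns grow to the right and rows downward; lengths in m; the calibration is good to about 2 mm. A picture is of the moment at which its call begins: read the wrist's pose just before it. camera_params takes no time and is no camera call.
- manip.close_job(): hands the job in, once; it reports no verdict.
The state is a dict: "clock": time; "joints": joint angles; "qvel": joint speeds; "joint_torque": joint torques, N m; "tool_pos": TCP position; "orientation": TCP orientation; "force": force on the tool from outside, world axes, zero at the start; "torque": the same for the moment, N m; "gripper_width": finger opening in m.
Only numpy, scipy, OpenCV 4.12 (cv2) and the standard library are available. Lean on these libraries where they do the work, as an engineer would, in place of code of your own. Each camera call takes 0.05 s, during which the arm holds its last target.

## Task

Push the slicer's sliding carriage fully back to its stop, away from the robot, then lock it by turning the red wing knob clockwise as far as it goes. Then take the hygiene sample: lift the blue-handled contact sampler out of its stand and, without letting it touch anything else on the way, press its test disc flat on the sloping carriage plate, centred in the blue ring, with a light push of about 5 N that brings the sprung foot about half in. Finish while still holding it pressed there, with the other things on the table left where they are.

Things in the scene. Friction and masses are not known exactly. Their poses are not given: they have to be found in the camera images.
- slicer: White food slicer fixed on the table, 450 x 350 mm, 290 mm high. Origin: centre of its underside; x = away from the operator (carriage goes home), y left, z up. Carriage on its right; its plate slopes down to the left, normal leaning 0.35 rad from vertical towards +y. Blade and gauge plate rise square to it, up to 225 mm, 110 mm left of the ring's centre.
- carriage (a joint): How far the aluminium carriage is pulled out towards the operator (m): 0 = fully back at its stop, 0.08 = fully out. Moves along the slicer's x with about 3 N friction, stays where left. Plate 210 mm (x) by 180 mm; a 25 mm high fence on its front edge, 105 mm in front of the ring's centre.
- carriage_handle (a point): Centre of the bulb of the black handle at the carriage's front right corner: 30 mm in diameter, 75 mm tall, this point 48 mm above its foot. Moves with the carriage; x = the slicer's x, z = the plate's normal (it leans with the plate). Free space in front to push from; pushed along +x it slides the carriage home.
- lock_grip (a point): Centre of the lock knob's red wing bar, on a clamp block in front of the carriage (moves with it). Bar 50 mm long, 11 mm thick, 26 mm high (13 mm above and below this point), along this point's x; z is up, the turning axis. Below: black hub 26 mm wide, then the block's top 22 mm under this point.
- lock_knob (a joint): Angle of the lock knob (rad): it grows as the knob turns clockwise seen from above, 0 = fully open (bar along the slicer's x axis), 1.3 = locked, at its stop. It stays where it is left (friction about 0.06 N m).
- sample_spot (a point): Centre of the blue adhesive ring (inner diameter 72 mm, outer 86 mm, flat) on the top of the carriage plate. z is the plate's upward normal, x the slicer's x axis. Moves with the carriage.
- sampler_grip (a point): Centre of the sampler's blue grip: a block 44 (x) by 30 (y) by 64 mm (z), to be gripped across either pair of sides. The sampler is 124 mm tall, about 0.2 kg, loose, upright in its stand; z is its axis, up from disc to grip. Disc face 92 mm below this point when the foot is out; blue collar, 56 mm wide, 31 to 37 mm below.
- sampler_face (a point): Centre of the underside of the sampler's test disc, 56 mm in diameter (holder 60 mm), on the sprung foot at the sampler's lower end. Moves with the foot. Same axes as sampler_grip.
- sampler_foot (a joint): How far the sprung foot is pushed in (m): 0 = out, 0.014 = fully in. The spring gives at 3 N, takes 5.1 N at half (0.007), 7.2 N at the end. The stem shows below the sleeve, white above an orange band; at half travel the white has just vanished.
- sampler_stand: White round stand fixed on the table, 100 mm in diameter and 10 mm high, with a cup of 66 mm inner and 74 mm outer diameter rising to 24 mm, in which the sampler's foot stands (cup floor 14 mm above the table). Origin: centre of its underside.
- red_bottle: Bottle with red cap, 60 mm in diameter, 150 mm tall, loose. Bystander. Origin: centre of its underside.
- yellow_bottle: Bottle with yellow cap, 52 mm in diameter, 120 mm tall, loose. Bystander. Origin: centre of its underside.
- disc_carton: Cardboard carton of spare discs, 100 x 70 x 60 mm, loose. Bystander. Origin: centre of its underside.
- loaf_tin: Dark loaf tin, 220 x 110 x 70 mm, loose. Bystander. Origin: centre of its underside.
- slice_pusher: Black slice pusher of the slicer lying on its 100 x 90 mm plate, ball knob to 67 mm, loose. Bystander. Origin: centre of its underside.
- spatula: Spatula with wooden handle lying flat, 260 mm long, loose. Bystander. Origin: centre of its underside.
- table: White work table, top at z = 0, 1.3 m (x) by 1.8 m (y).
Mind the look-alikes: they are no part of the job. Of the things that look like the sampler_stand, take the one that is farthest to the robot's right at the start. There is more than one size of the part that bears sampler_grip; the job needs the larger.

How it is judged:
By the outcome, as a careful person would: the job done as asked, in the order asked, and still so for the second after the job is handed in, while the arm keeps its last pose, push and grip.
It also fails if it takes over 67 s, if anything falls off the work surface, if the arm or the gripper's body presses on something with over 40 N, if the wrist force passes 120 N, or if a joint passes its speed limit or range.

## Working session

There is one attempt and no reset: what is moved stays moved. The work goes in short steps, Python scripts to look and compute and a shell command to move; the robot and the scene stay as the last step left them, time stands still between calls to the robot, and variables do not carry over. Pictures are saved under pics/ and viewed, and the job is handed in when it is done.

```bash
mkdir -p pics; ls; cat > h.py <<'E'
import numpy as np, cv2
from scipy.spatial.transform import Rotation as R
from station import manip, capture, camera_params
def qR(q): return R.from_quat([q[1],q[2],q[3],q[0]]).as_matrix()
def cam(name, st=None):
    p=camera_params(name); K=np.array(p["intrinsics"])
    if "hand_eye" in p:
        st=st or manip.get_state(); T=np.eye(4); T[:3,:3]=qR(st["orientation"]); T[:3,3]=st["tool_pos"]
        M=T@np.array(p["hand_eye"]); return K,M[:3,:3],M[:3,3]
    Rm=cv2.Rodrigues(np.array(p["rvec"],float))[0]; t=np.array(p["tvec"],float).ravel()
    return K,Rm.T,-Rm.T@t
def ray(c,u,v):
    K,Rm,o=c; d=Rm@np.linalg.solve(K,[u,v,1.]); return o,d
def onz(c,u,v,z):
    o,d=ray(c,u,v); return o+d*(z-o[2])/d[2]
def pts(c,depth):
    K,Rm,o=c; h,w=depth.shape; u,v=np.meshgrid(np.arange(w),np.arange(h))
    d=np.stack([(u-K[0,2])/K[0,0],(v-K[1,2])/K[1,1],np.ones_like(u)],-1)*depth[...,None]
    return d@Rm.T+o
def proj(c,P):
    K,Rm,o=c; p=K@(Rm.T@(np.asarray(P)-o)); return p[:2]/p[2]
def snap(name,tag):
    st=manip.get_state(); c=cam(name,st); im,d=capture(name)
    cv2.imwrite(f"pics/{tag}.png",cv2.cvtColor(im,cv2.COLOR_RGB2BGR)); np.savez(f"pics/{tag}.npz",im=im,d=d,K=c[0],R=c[1],o=c[2])
    return im,d,c
def load(tag):
    z=np.load(f"pics/{tag}.npz"); return z["im"],z["d"],(z["K"],z["R"],z["o"])
E
python3 - <<'E'
from h import *
np.set_printoptions(precision=4,suppress=True)
print(manip.get_state())
for n in("scene","top","wrist"):
    im,d,c=snap(n,n+"0"); print(n,c)
E
```

```text
pics
{'clock': 0.0, 'joints': array([ 1.1069,  0.2212,  1.5276,  0.    ,  1.3947, -0.1261]), 'qvel': array([ 0.0007, -0.0003, -0.0007, -0.0004,  0.0017, -0.    ]), 'joint_torque': array([  0.0017, -49.6908, -38.939 ,  -0.0002,   0.0113,  -0.    ]), 'tool_pos': array([0.207 , 0.5894, 0.4036]), 'orientation': array([-0.0003,  0.1681,  0.9858, -0.0009]), 'force': array([0.585 , 0.9967, 0.3549]), 'torque': array([ 0.0143, -0.115 ,  0.046 ]), 'gripper_width': 0.08560174677359533}
scene (array([[430.9588,   0.    , 277.6414],
       [  0.    , 430.9588, 213.1308],
       [  0.    ,   0.    ,   1.    ]]), array([[ 0.8786,  0.3437, -0.3316],
       [ 0.4775, -0.6182,  0.6244],
       [ 0.0096, -0.7069, -0.7072]]), array([ 0.9495, -0.8993,  1.097 ]))
top (array([[397.8662,   0.    , 280.8206],
       [  0.    , 397.8662, 210.3675],
       [  0.    ,   0.    ,   1.    ]]), array([[-0.0287, -0.9766,  0.2132],
       [-0.9996,  0.0267, -0.0126],
       [ 0.0066, -0.2135, -0.9769]]), array([ 0.2466, -0.0438,  1.2915]))
wrist (array([[310.995 ,   0.    , 279.6771],
       [  0.    , 310.995 , 210.2558],
       [  0.    ,   0.    ,   1.    ]]), array([[ 0.3315,  0.8969,  0.2928],
       [ 0.9435, -0.3144, -0.105 ],
       [-0.0021,  0.311 , -0.9504]]), array([0.1331, 0.6155, 0.3732]))
```

View pics/scene0.png

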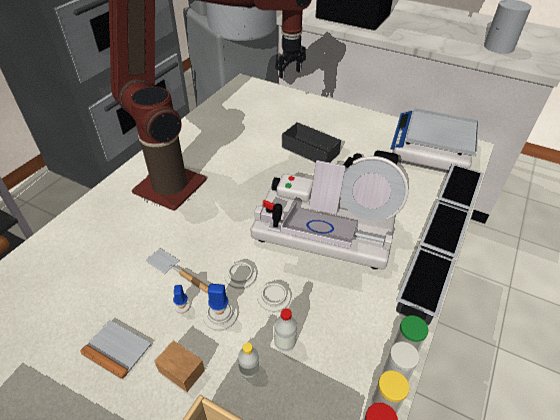

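View pics/top0.png

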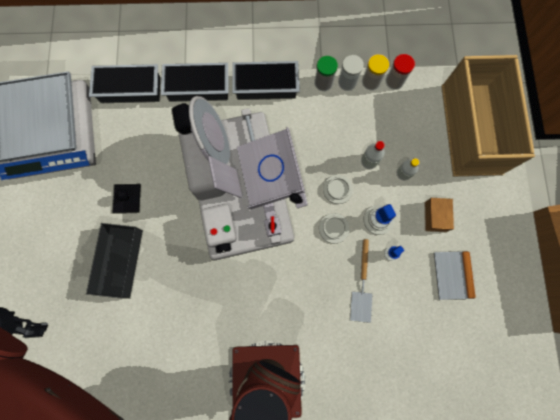

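View pics/wrist0.png

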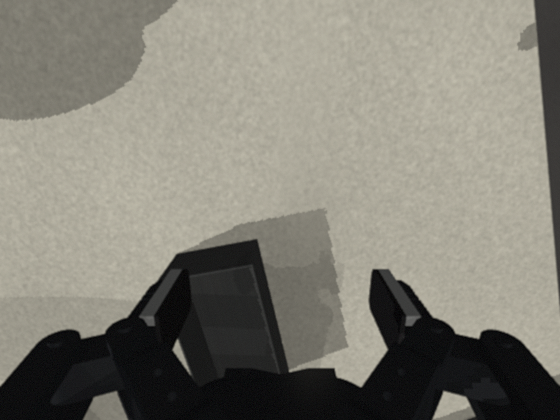

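The scene view (560x420) shows these look-alikes:
- **Samplers:** a large one at scene (217,297) / top (383,214), and a small one at scene (180,297) / top (396,252).
- **Stands:** scene (242,273), (273,294) and (220,313), with the last one holding the large sampler.

The carriage with the blue ring is at scene (320,226), the red knob at (268,205) and the black handle at (277,215).

```bash
python3 - <<'E'
from h import *
np.set_printoptions(precision=4,suppress=True)
a,_,_=load("scene0"); b,_,_=load("top0")
A=cv2.resize(a[160:335,150:420],None,fx=2.9,fy=2.9,interpolation=cv2.INTER_CUBIC)
cv2.imwrite("pics/c1.png",A[:600,:800,::-1])
B=cv2.resize(b[90:270,180:430],None,fx=3.2,fy=3.2,interpolation=cv2.INTER_CUBIC)
cv2.imwrite("pics/c2.png",B[:600,:800,::-1])
for t in("scene0","top0"):
    im,d,c=load(t); P=pts(c,d); hsv=cv2.cvtColor(im,cv2.COLOR_RGB2HSV)
    for nm,m in(("blue",cv2.inRange(hsv,(105,130,50),(130,255,255))),("red",cv2.inRange(hsv,(0,170,110),(6,255,255))|cv2.inRange(hsv,(175,170,110),(180,255,255)))):
        n,l,s,ce=cv2.connectedComponentsWithStats(m)
        for i in range(1,n):
            if s[i,4]>15:
                q=P[(l==i)&(d>0)]
                print(t,nm,s[i],ce[i].round(1),np.median(q,0),q[:,2].min(),q[:,2].max())
E
```

```text
scene0 blue [396 111  16  36 148] [404.3 130.4] [0.7008 0.6734 0.0809] 0.06821118014249228 0.08895569335952036
scene0 blue [391 113  13  36  87] [396.2 133.2] [0.6755 0.6541 0.0647] 0.05845651980590061 0.07234391976319077
scene0 blue [306 221  11  11  25] [309.6 225.9] [ 0.6028 -0.0486  0.1304] 0.11546661597135899 0.14315774844892315
scene0 blue [318 221  16  12  35] [327.6 228.2] [ 0.662  -0.0222  0.1278] 0.10829232917602527 0.14061137589184147
scene0 blue [173 285  14  20 199] [179.1 295.3] [ 0.3822 -0.4178  0.0716] 0.038850611253687495 0.09670064610551465
scene0 blue [208 284  20  26 423] [217.  296.4] [ 0.496  -0.3896  0.1142] 0.06884459603717064 0.1405684099182507
scene0 red [289 176   5   4  16] [291.  177.9] [0.4472 0.1415 0.1173] 0.11246782827352175 0.12072116193772964
scene0 red [263 200  12  10  70] [267.9 204.6] [ 0.455  -0.0355  0.1417] 0.1250918541188547 0.14888024723836057
scene0 red [281 309  10  11  96] [285.6 313.9] [ 0.6935 -0.3684  0.1491] -0.002959222890759561 0.15341850857643413
scene0 red [366 403  32  17 427] [380.4 412.2] [ 0.9832 -0.4677  0.1154] 0.0272753957
[... 206 characters left out ...]
6] 0.10918321097439954 0.1459229779466884
top0 blue [376 205  20  19 262] [385.  214.1] [ 0.4825 -0.3712  0.1304] 0.0701517337169979 0.1450974296589942
top0 blue [389 246  15  12 126] [395.3 251.5] [ 0.3729 -0.4048  0.0884] 0.04255910448448108 0.09775574400635278
top0 red [394  54  21  19 301] [403.9  63. ] [ 0.9892 -0.4792  0.1164] 0.10988982070211617 0.12368976934741904
top0 red [376 141   8   9  53] [379.5 144.9] [ 0.6908 -0.3656  0.1513] 0.1472931911248585 0.1571101255567262
top0 red [271 217   4  16  50] [272.3 224.3] [ 0.4559 -0.0318  0.1468] 0.1194074110440908 0.15173943985549032
top0 red [211 229   6   5  25] [213.4 231. ] [0.4453 0.1449 0.1172] 0.1137918728538565 0.12051469432952366
```

View pics/c1.png

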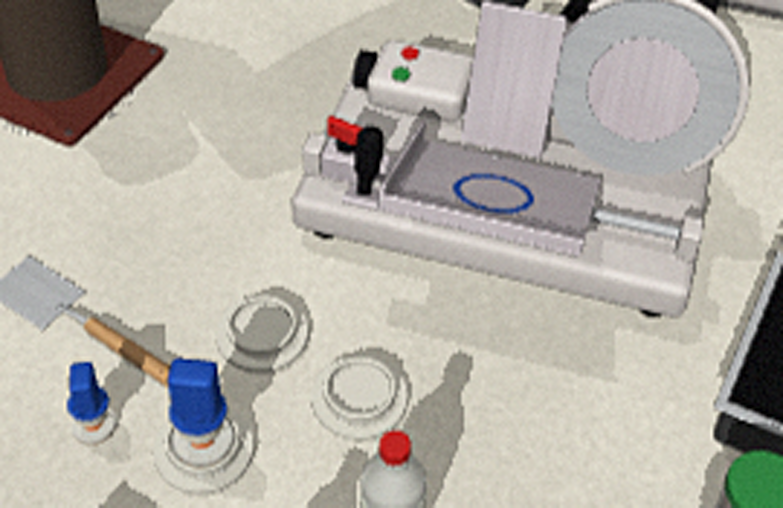

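View pics/c2.png

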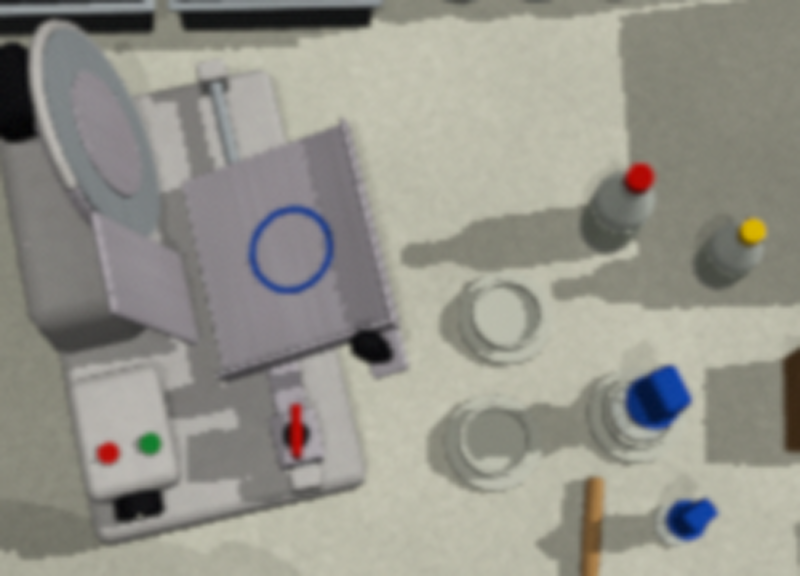

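Both crops agree: the large sampler stands in the rightmost stand, at crop1 (195,400) and crop2 (655,400). The small sampler has no ring stand. Next I'll measure the slicer's yaw, the plate plane, the ring, the handle, the bar and the sampler.

```bash
python3 - <<'E'
from h import *
np.set_printoptions(precision=4,suppress=True)
for t in("scene0","top0"):
    im,d,c=load(t); P=pts(c,d); hsv=cv2.cvtColor(im,cv2.COLOR_RGB2HSV)
    X,Y,Z=P[...,0],P[...,1],P[...,2]
    table=(d>0)&(abs(Z)<.02)&(X>.3)&(X<.9)&(Y<-.2)&(Y>-.6)
    print(t,"table z",np.median(Z[table]),Z[table].std())
    # plate plane
    m=(d>0)&(np.hypot(X-.636,Y+.035)<.065)
    Q=P[m]
    for _ in range(5):
        ce=Q.mean(0); n=np.linalg.svd(Q-ce,full_matrices=False)[2][2]; n*=np.sign(n[2]); r=(P[m]-ce)@n; Q=P[m][abs(r)<.008]
    print("plate",ce,n,"lean",np.arccos(n[2]),"yaw",np.arctan2(-n[0],n[1]), r.std())
    # ring: rays on plane
    blue=cv2.inRange(hsv,(100,90,40),(132,255,255))>0
    vs,us=np.nonzero(blue&(np.hypot(X-.636,Y+.035)<.07)&(d>0))
    W=[]
    for u,v in zip(us,vs):
        o,dr=ray(c,u,v); W.append(o+dr*((ce-o)@n)/(dr@n))
    W=np.array(W); e1=np.cross([0,1,0],n); e1/=np.linalg.norm(e1); e2=np.cross(n,e1)
    a=(W-ce)@e1; b=(W-ce)@e2
    s=np.linalg.lstsq(np.c_[2*a,2*b,np.ones_like(a)],a*a+b*b,rcond=None)[0]
    print("ring c",ce+s[0]*e1+s[1]*e2,"r",np.sqrt(s[2]+s[0]**2+s[1]**2))
    # bar
    red=(cv2.inRange(hsv,(0,150,80),(8,255,255))|cv2.inRange(hsv,(172,150,80),(180,255,255)))>0
    m=red&(np.hypot(X-.456,Y+.033)<.05)&(Z>.12); 
    vs,us=np.nonzero(m); W=np.array([onz(c,u,v,.150) for u,v in zip(us,vs)])[:,:2]
    q=P[m]; print("bar",len(q),q.mean(0),"top z",np.percentile(q[:,2],[50,90]))
    dd=W-W.mean(0); ev=np.linalg.svd(dd,full_matrices=False)[2][0]; print("  z.15 center",W.mean(0),"dir",np.degrees(np.arctan(ev[1]/ev[0])),"len",np.ptp(dd@ev))
    # handle: dark
    m=(hsv[...,2]<60)&(d>0)&(X>.44)&(X<.58)&(Y>-.18)&(Y<-.06)&(Z>.09)
    q=P[m]; print("handle",len(q),np.median(q,0),q.min(0),q.max(0),"pix",np.argwhere(m).mean(0)[::-1])
    # sampler top
    m=blue&(np.hypot(X-.48,Y+.38)<.05)&(d>0)
    q=P[m]; print("sampler",len(q),"zmax",np.percentile(q[:,2],[50,90,98]))
    mt=m&(Z>.128); q=P[mt]; print(" top",len(q),q.mean(0),cv2.minAreaRect((q[:,:2]*1000).astype(np.float32)))
E
```

```text
scene0 table z -0.0005129284342718643 0.004468684173489298
plate [ 0.6398 -0.0523  0.0523] [ 0.1917 -0.9622  0.1937] lean 1.3758940220702072 yaw -2.9449504112515053 0.021639735098224436
ring c [ 0.6377 -0.0363  0.1338] r 0.03138402951124855
bar 70 [ 0.4543 -0.0349  0.1389] top z [0.1414 0.1462]
  z.15 center [ 0.46   -0.0448] dir -19.46364934947599 len 0.04571802716327633
handle 173 [ 0.5259 -0.1086  0.1971] [ 0.5068 -0.1219  0.1517] [ 0.5362 -0.085   0.2216] pix [276.4624 213.9884]
sampler 432 zmax [0.114  0.1372 0.1395]
 top 162 [ 0.4912 -0.383   0.1355] ((490.58282470703125, -381.9166259765625), (42.16664123535156, 30.445051193237305), 22.083049774169922)
top0 table z 0.001379178507997958 0.004741220493798289
plate [ 0.6356 -0.0359  0.1297] [-0.0676  0.3363  0.9393] lean 0.35013338378381426 yaw 0.19827819424762652 0.002161778310959535
ring c [ 0.6356 -0.0308  0.1279] r 0.03958027451384713
bar 52 [ 0.456  -0.0319  0.1447] top z [0.1467 0.1495]
  z.15 center [ 0.4551 -0.032 ] dir -0.33660503158238103 len 0.044449372385883895
handle 98 [ 0.5174 -0.0985  0.2159] [ 0.5065 -0.1184  0.1549] [ 0.5447 -0.0818  0.2247] pix [295.3776 197.6531]
sampler 279 zmax [0.1298 0.1401 0.143 ]
 top 145 [ 0.4861 -0.3776  0.1374] ((486.9545593261719, -379.2954406738281), (41.44111251831055, 30.161645889282227), 22.621706008911133)
```

```bash
cat >> h.py <<'E'
def down(yaw_y,tilt_dir=None):
    "tool pointing down, jaw y axis at yaw (deg)"
    a=np.radians(yaw_y); y=np.array([np.cos(a),np.sin(a),0]); z=np.array([0,0,-1.]); return np.c_[np.cross(y,z),y,z]
def rel(pos,Rt,st=None):
    st=st or manip.get_state(); R0=qR(st["orientation"]); 
    s=R0.T@(np.asarray(pos)-st["tool_pos"])*100; rv=np.degrees(R.from_matrix(R0.T@Rt).as_rotvec())
    print("shift cm",s.round(2),"turn deg",rv.round(2),"| rows for dist %.1f turn %.1f"%(np.linalg.norm(s)/5,np.linalg.norm(rv)/8.59))
E
python3 -c "
from h import *
rel([.44,-.08,.47],down(101.5))"
```

```text
shift cm [-44.17 -55.45  -6.54] turn deg [-8.000e-02 -3.000e-02 -3.086e+01] | rows for dist 14.2 turn 3.6
```

```bash
python3 -m pendant '[[-5,-6,-6.5,0,0,0,1],[-10,-12,-6.5,0,0,-5,1],[-15,-18,-6.5,0,0,-10,1],[-20,-24,-6.5,0,0,-15,0.5],[-25,-30,-6.5,0,0,-20,0],[-30,-36,-6.5,0,0,-25,0],[-35,-43,-6.5,0,0,-31,0],[-40,-50,-6.5,0,0,-31,0],[-44.2,-55.4,-6.5,0,0,-31,0],[-44.2,-55.4,-6.5,0,0,-31,0],[-44.2,-55.4,-6.5,0,0,-31,0],[-44.2,-55.4,-6.5,0,0,-31,0],[-44.2,-55.4,-6.5,0,0,-31,0],[-44.2,-55.4,-6.5,0,0,-31,0],[-44.2,-55.4,-6.5,0,0,-31,0],[-44.2,-55.4,-6.5,0,0,-31,0],[-44.2,-55.4,-6.5,0,0,-31,0]]' 40
python3 -c "
from h import *
print(manip.get_state()['joints'].round(3));snap('wrist','w1')"
```

```text
clock: 1.85
tool_pos: [0.4404, -0.0797, 0.4692]
orientation: [-0.001, -0.101, 0.995, 0.0]
force: [-0.2, 0.6, 0.2]
gripper_width: -0.0001
[-0.356 -0.254  1.875  0.     1.522 -2.128]
```

View pics/w1.png

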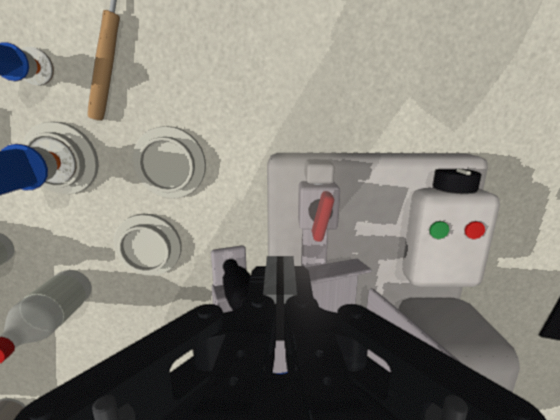

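The wrist picture shows the slicer's front edge level at row 155, so a yaw of about 0.2 rad is right. The red bar runs from (325,197) to (317,238) and the handle is at (234,280), partly hidden by the fingers. I'll measure both by triangulating with the fixed views.

```bash
python3 - <<'E'
from h import *
np.set_printoptions(precision=4,suppress=True)
im,d,c=load("w1"); P=pts(c,d); hsv=cv2.cvtColor(im,cv2.COLOR_RGB2HSV); X,Y,Z=[P[...,i] for i in range(3)]
red=(cv2.inRange(hsv,(0,130,60),(8,255,255))|cv2.inRange(hsv,(172,130,60),(180,255,255)))>0
red[:, :290]=0; red[:,350:]=0
q=P[red&(d>0)]; print("bar",len(q),np.percentile(q[:,2],[5,50,90,98]))
m=red&(Z>np.percentile(q[:,2],90)-.006)
vs,us=np.nonzero(m); W=np.array([onz(c,u,v,.149)[:2] for u,v in zip(us,vs)])
rc=cv2.minAreaRect((W*1000).astype(np.float32)); print("top face",rc); dd=W-W.mean(0); ev=np.linalg.svd(dd,full_matrices=False)[2][0]; print(W.mean(0),np.degrees(np.arctan2(ev[1],ev[0])))
m=(hsv[...,2]<45)&(d>0)&(X>.44)&(X<.58)&(Y>-.18)&(Y<-.06)&(Z>.09)&(Z<.26)
m[:, 252:]=0
q=P[m]; print("handle",len(q),q.mean(0),q.min(0),q.max(0)); vs,us=np.nonzero(m); print(us.min(),us.max(),vs.min(),vs.max())
# scene & top cross: bulb pixels
for t,b in(("scene0",(262,198,292,236)),("top0",(284,186,306,206))):
    im,d,c=load(t); h=cv2.cvtColor(im,cv2.COLOR_RGB2HSV)
    x0,y0,x1,y1=b
    cv2.imwrite(f"pics/h_{t}.png",cv2.resize(im[y0-15:y1+15,x0-15:x1+15],None,fx=8,fy=8,interpolation=cv2.INTER_NEAREST)[...,::-1])
im,d,c=load("w1"); cv2.imwrite("pics/h_w1.png",cv2.resize(im[180:320,190:350],None,fx=4,fy=4,interpolation=cv2.INTER_NEAREST)[...,::-1])
E
python3 -c "
import cv2,numpy as np
a=[cv2.imread('pics/h_%s.png'%t) for t in('scene0','top0')]
for i in a: print(i.shape)
h=max(i.shape[0] for i in a); a=[cv2.copyMakeBorder(i,0,h-i.shape[0],0,0,0) for i in a]
cv2.imwrite('pics/hh.png',np.hstack(a)[:600,:])"
```

```text
bar 342 [0.1451 0.1469 0.1479 0.1484]
top face ((456.9350280761719, -33.65541076660156), (8.57929515838623, 44.99106979370117), 87.57858276367188)
[ 0.456  -0.0337] -2.1789215892963143
handle 950 [ 0.5134 -0.1052  0.1992] [ 0.5065 -0.1215  0.1498] [ 0.5272 -0.0936  0.2221]
223 249 259 309
(544, 480, 3)
(400, 416, 3)
```

View pics/hh.png

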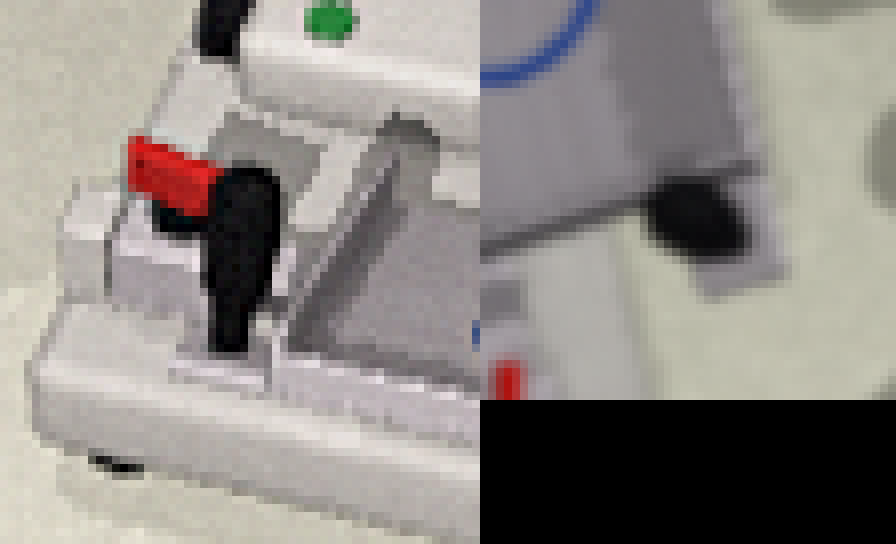

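View pics/h_w1.png

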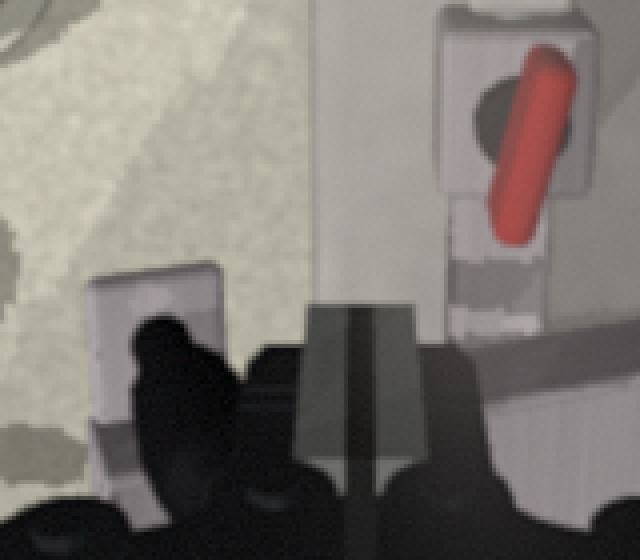

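```bash
python3 - <<'E'
from h import *
np.set_printoptions(precision=4,suppress=True)
c1=load("scene0")[2]; c2=load("top0")[2]
def tri(a,b):
    (o1,d1),(o2,d2)=a,b; d1=d1/np.linalg.norm(d1); d2=d2/np.linalg.norm(d2)
    s=np.linalg.lstsq(np.c_[d1,-d2],o2-o1,rcond=None)[0]; p,q=o1+s[0]*d1,o2+s[1]*d2; return (p+q)/2,np.linalg.norm(p-q)
print(tri(ray(c1,277.1,211.8),ray(c2,295.7,197.5)))
x=np.array([np.cos(.2),np.sin(.2),0]); y=np.array([-np.sin(.2),np.cos(.2),0])
h=tri(ray(c1,277.1,211.8),ray(c2,295.7,197.5))[0]
for n,p in(("handle",h),("bar",np.array([.457,-.034,.135])),("ring",np.array([.636,-.031,.128]))): print(n,p@x,p@y,p[2])
p=h-x*(.015+.011+.03); p[2]=.19+.155; print("pre-push tcp",p); rel(p,down(101.5))
E
```

```text
(array([ 0.5225, -0.1007,  0.1963]), np.float64(0.0017525701090379295))
handle 0.49208311940087385 -0.2024496713614497 0.1963329029323368
bar 0.44113566882641536 -0.1241141478199452 0.135
ring 0.6171635942523828 -0.15673575829873743 0.128
pre-push tcp [ 0.4676 -0.1118  0.345 ]
shift cm [-2.02 -3.77 12.44] turn deg [ 0.05 -0.03  0.14] | rows for dist 2.6 turn 0.0
```

```bash
python3 -m pendant '[[-2,-3.8,4,0,0,0,0],[-2,-3.8,8,0,0,0,0],[-2,-3.8,11.9,0,0,0,0],[-2,-3.8,11.9,0,0,0,0]]'
python3 -m pendant '[[-1,0,0,0,0,0,0],[-2,0,0,0,0,0,0],[-2.5,0,0,0,0,0,0],[-3,0,0,0,0,0,0],[-3.5,0,0,0,0,0,0],[-4,0,0,0,0,0,0]]'
python3 -c "
from h import *
snap('scene','s1')"
```

```text
clock: 2.3
tool_pos: [0.4655, -0.1105, 0.3449]
orientation: [-0.005, -0.102, 0.995, 0.003]
force: [-1.1, 0.2, -0.1]
gripper_width: -0.0001
clock: 2.9
tool_pos: [0.5073, -0.1046, 0.3512]
orientation: [-0.0, -0.101, 0.995, -0.0]
force: [-3.1, -1.2, 2.3]
gripper_width: 0.0005
```

View pics/s1.png

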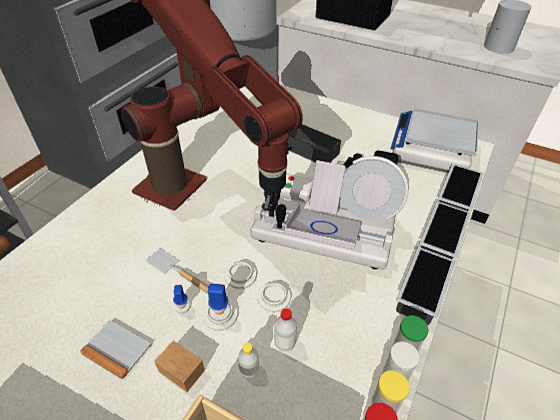

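The fingers are against the handle at about (272,212). The ring has moved to (323,227) and the force is about 3 N, which matches the carriage friction. I'll keep pushing.

```bash
python3 -m pendant '[[-0.5,0,0,0,0,0,0],[-1,0,0,0,0,0,0],[-1.5,0,0,0,0,0,0],[-2,0,0,0,0,0,0]]'
python3 -m pendant '[[-0.3,0,0,0,0,0,0],[-0.6,0,0,0,0,0,0],[-0.9,0,0,0,0,0,0]]'
python3 -m pendant '[[-0.3,0,0,0,0,0,0],[-0.6,0,0,0,0,0,0],[-0.9,0,0,0,0,0,0]]'
```

```text
clock: 3.35
tool_pos: [0.5269, -0.1006, 0.3507]
orientation: [-0.0, -0.101, 0.995, -0.0]
force: [-3.1, -0.6, 2.3]
gripper_width: -0.0003
clock: 3.65
tool_pos: [0.5356, -0.0988, 0.3506]
orientation: [-0.0, -0.101, 0.995, -0.0]
force: [-2.6, -1.9, 1.7]
gripper_width: 0.0002
clock: 3.95
tool_pos: [0.5444, -0.097, 0.3506]
orientation: [-0.0, -0.101, 0.995, -0.0]
force: [-3.1, -2.3, 1.4]
gripper_width: -0.0001
```

```bash
for i in 1 2 3 4; do python3 -m pendant '[[-0.3,0,0,0,0,0,0],[-0.6,0,0,0,0,0,0]]' | grep -E 'tool|force'; done
```

```text
tool_pos: [0.5503, -0.0958, 0.3507]
force: [-3.0, -2.6, 1.4]
tool_pos: [0.5545, -0.095, 0.3505]
force: [-25.7, -6.7, 14.5]
tool_pos: [0.557, -0.0947, 0.3505]
force: [-51.1, -10.6, 30.5]
tool_pos: [0.5594, -0.0944, 0.3505]
force: [-78.5, -14.2, 45.4]
```

It hit the stop at TCP x ≈ 0.552. My loop kept pushing after that and the wrist force reached 78 N. That is under the 120 N limit and was on the fingertips, but I'll back off now and check each step before the next.

```bash
python3 -m pendant '[[1,0,0,0,0,0,0],[3,0,0,0,0,0,0],[6,0,0,0,0,0,0],[6,0,-5,0,0,0,0.3],[6,0,-10,0,0,0,0.5],[6,0,-12,0,0,0,0.5]]'
python3 -c "
from h import *
rel([.43,-.08,.47],down(101.5))
snap('scene','s2');snap('top','t2')"
```

```text
clock: 5.35
tool_pos: [0.5096, -0.104, 0.4763]
orientation: [0.004, -0.102, 0.995, -0.001]
force: [0.9, -0.3, 0.6]
gripper_width: 0.0421
shift cm [7.32 3.96 0.55] turn deg [-0.19  0.46  0.16] | rows for dist 1.7 turn 0.1
```

View pics/s2.png

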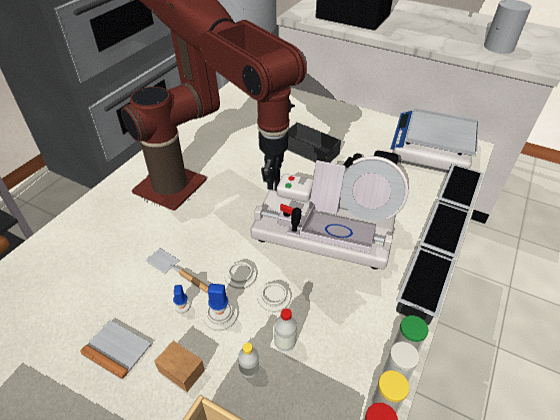

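The carriage is back: the ring is at (338,231) and the bar at (287,210). I'll take a wrist view of the bar from its front.

```bash
python3 -m pendant '[[2,3,0.3,0,0,0,0.5],[4,6,0.3,0,0,0,0.5],[4,7.5,0.3,0,0,0,0.5],[4,7.5,0.3,0,0,0,0.5]]' | grep tool
python3 - <<'E'
from h import *
np.set_printoptions(precision=4,suppress=True)
im,d,c=snap('wrist','w2')
def bar(t,b):
    im,d,c=load(t); P=pts(c,d); hsv=cv2.cvtColor(im,cv2.COLOR_RGB2HSV)
    red=(cv2.inRange(hsv,(0,130,60),(8,255,255))|cv2.inRange(hsv,(172,130,60),(180,255,255)))>0
    m=red&(np.hypot(P[...,0]-b[0],P[...,1]-b[1])<.06)&(d>0)&(P[...,2]>.12); 
    zt=np.percentile(P[m][:,2],90); m&=P[...,2]>zt-.006
    vs,us=np.nonzero(m); W=np.array([onz(c,u,v,.148)[:2] for u,v in zip(us,vs)])
    print(t,m.sum(),zt,cv2.minAreaRect((W*1000).astype(np.float32)),us.mean(),vs.mean())
bar('w2',(.506,-.024)); bar('t2',(.506,-.024))
E
```

```text
tool_pos: [0.4544, -0.0372, 0.467]
w2 382 0.14769506349243258 ((513.7901611328125, -21.509092330932617), (9.934431076049805, 47.15250778198242), 88.9122314453125) 283.3455497382199 252.02094240837695
t2 583 0.6881194100453616 ((704.5427856445312, -65.50292205810547), (75.07554626464844, 195.132568359375), 69.28162384033203) 275.4305317324185 140.7427101200686
```

View pics/w2.png

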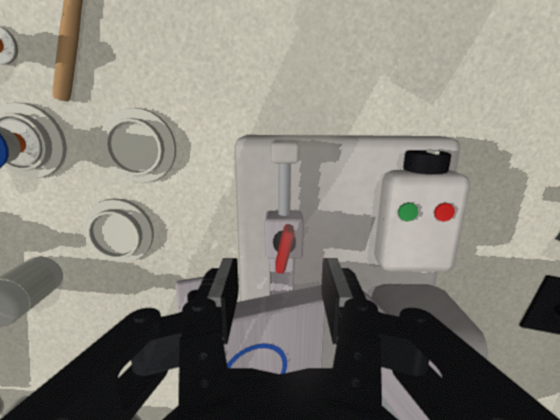

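The bar is at wrist pixel (283,252), which puts its top centre at (0.514,−0.0215,0.148) and its yaw at about −1.5°. I'll go in above the hub, with the tips at about z = 0.127.

```bash
python3 -c "
from h import *
rel([.5138,-.0215,.36],down(88.5));rel([.5138,-.0215,.300],down(88.5))"
```

```text
shift cm [-6.1   0.43 10.73] turn deg [1.000e-02 3.000e-02 1.326e+01] | rows for dist 2.5 turn 1.5
shift cm [-6.09  0.43 16.73] turn deg [1.000e-02 3.000e-02 1.326e+01] | rows for dist 3.6 turn 1.5
```

```bash
python3 -m pendant '[[-3,0.4,4,0,0,7,0.5],[-6.1,0.4,8,0,0,13.3,0.5],[-6.1,0.4,11,0,0,13.3,0.5],[-6.1,0.4,14,0,0,13.3,0.5],[-6.1,0.4,16.7,0,0,13.3,0.5],[-6.1,0.4,16.7,0,0,13.3,0.5],[-6.1,0.4,16.7,0,0,13.3,0.5]]'
python3 -c "
from h import *
print(manip.get_state()['joints'].round(3));snap('wrist','w3')"
```

```text
clock: 6.6
tool_pos: [0.5141, -0.0231, 0.3004]
orientation: [-0.001, 0.015, 1.0, 0.0]
force: [0.5, -0.4, 0.2]
gripper_width: 0.0428
[-0.198  0.059  1.91  -0.     1.173 -1.74 ]
```

View pics/w3.png

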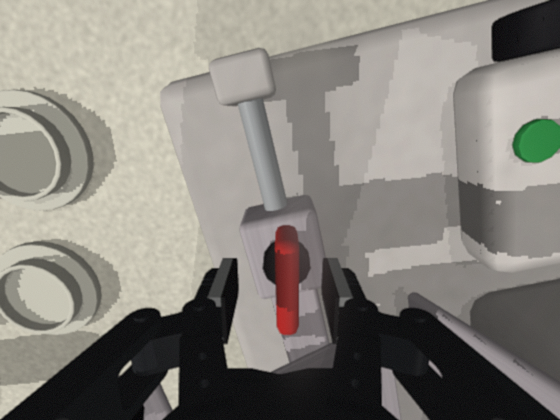

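The bar runs from (287,230) to (287,330) between the jaws, about 2 mm off centre. I'll correct that and close.

```bash
python3 -m pendant '[[0,0.15,0,0,0,0,0.5],[0,0.15,0,0,0,0,0.1],[0,0.15,0,0,0,0,0],[0,0.15,0,0,0,0,0],[0,0.15,0,0,0,0,0],[0,0.15,0,0,0,0,0],[0,0.15,0,0,0,0,0]]' 40
python3 -c "
from h import *
s=manip.get_state();print(s['torque'].round(3),s['joint_torque'].round(2))"
```

```text
clock: 7.35
tool_pos: [0.514, -0.0202, 0.3021]
orientation: [0.001, 0.014, 1.0, 0.001]
force: [-1.0, 5.2, 3.9]
gripper_width: 0.0101
[0.752 0.197 0.003] [-2.640e+00 -3.611e+01 -3.433e+01 -1.380e+00 -6.400e-01  1.000e-02]
```

```bash
python3 -m pendant '[[0,0,0,0,0,8,0],[0,0,0,0,0,16,0],[0,0,0,0,0,24,0],[0,0,0,0,0,32,0],[0,0,0,0,0,40,0],[0,0,0,0,0,48,0],[0,0,0,0,0,48,0]]'
python3 -c "
from h import *
s=manip.get_state();print(s['torque'].round(3),s['joints'].round(3));snap('wrist','w4')"
```

```text
clock: 8.05
tool_pos: [0.5138, -0.0206, 0.3021]
orientation: [0.0, 0.422, 0.907, 0.001]
force: [-2.1, 3.4, 6.5]
gripper_width: 0.0098
[0.542 0.46  0.011] [-1.940e-01  5.500e-02  1.911e+00  1.000e-03  1.174e+00 -8.950e-01]
```

View pics/w4.png

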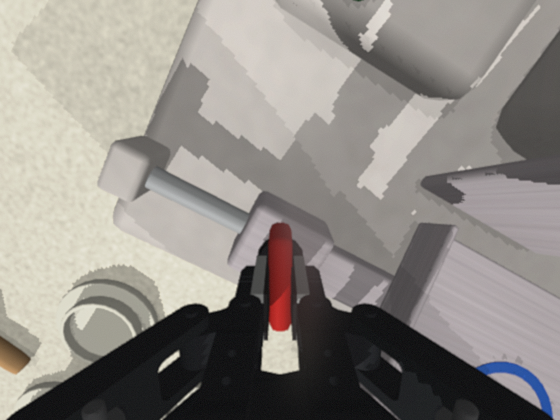

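The bar has turned with the jaws, vertical at column 280. I'll go on in small steps to the stop, watching the twist.

```bash
python3 -m pendant '[[0,0,0,0,0,5,0],[0,0,0,0,0,9,0],[0,0,0,0,0,9,0]]' >/dev/null
python3 -c "
from h import *
s=manip.get_state();print(s['torque'].round(3),s['force'].round(1),s['joints'].round(3),R.from_matrix(qR(s['orientation'])).as_euler('zyx',degrees=True).round(1))"
python3 -m pendant '[[0,0,0,0,0,4,0],[0,0,0,0,0,4,0]]' >/dev/null
python3 -c "
from h import *
s=manip.get_state();print(s['torque'].round(3),s['force'].round(1),s['joints'].round(3),R.from_matrix(qR(s['orientation'])).as_euler('zyx',degrees=True).round(1))"
```

```text
[ 0.427  0.553 -0.073] [-2.1  2.8  6.5] [-1.940e-01  5.500e-02  1.911e+00  1.000e-03  1.174e+00 -7.400e-01] [-1.212e+02  1.000e-01 -1.800e+02]
[ 0.39   0.524 -0.034] [-2.7  1.7  6.5] [-1.940e-01  5.500e-02  1.911e+00  1.000e-03  1.174e+00 -6.700e-01] [-1.173e+02  1.000e-01 -1.800e+02]
```

```bash
cat >> h.py <<'E'
def tq():
    s=manip.get_state(); R0=qR(s["orientation"]); print("torque",s['torque'].round(3),"F",s['force'].round(1),"j6 %.3f"%s['joints'][5],"yaw_y %.1f"%np.degrees(np.arctan2(R0[1,1],R0[0,1])),"w %.4f"%s['gripper_width'])
E
for k in 1 2; do python3 -m pendant '[[0,0,0,0,0,2.5,0],[0,0,0,0,0,2.5,0]]' >/dev/null; python3 -c "
from h import *
tq()"; done
```

```text
torque [0.517 0.553 0.745] F [-2.3  3.3  7. ] j6 -0.628 yaw_y 24.9 w 0.0100
torque [0.499 0.552 1.165] F [-2.4  3.5  6.1] j6 -0.585 yaw_y 22.4 w 0.0097
```

The twist rose from about 0.05 to 1.17 N·m, so the knob is at its stop. I'll release, rise and look.

```bash
python3 -m pendant '[[0,0,0,0,0,0,0.5],[0,0,0,0,0,0,0.5],[0,0,0,0,0,0,0.5],[0,0,0,0,0,0,0.5],[0,0,-5,0,0,0,0.5],[0,0,-10,0,0,0,0.5],[0,0,-14,0,0,0,0.5],[3,0,-16,0,0,0,0.5],[6,0,-16,0,0,0,0.5],[6,0,-16,0,0,0,0.5]]'
python3 - <<'E'
from h import *
np.set_printoptions(precision=4,suppress=True)
im,d,c=snap('wrist','w5')
P=pts(c,d); hsv=cv2.cvtColor(im,cv2.COLOR_RGB2HSV)
red=(cv2.inRange(hsv,(0,130,60),(8,255,255))|cv2.inRange(hsv,(172,130,60),(180,255,255)))>0
m=red&(np.hypot(P[...,0]-.514,P[...,1]+.021)<.05)&(d>0)&(P[...,2]>.142)
vs,us=np.nonzero(m); W=np.array([onz(c,u,v,.148)[:2] for u,v in zip(us,vs)])
print(m.sum(),cv2.minAreaRect((W*1000).astype(np.float32)))
dd=W-W.mean(0); ev=np.linalg.svd(dd,full_matrices=False)[2][0]; print(W.mean(0),np.degrees(np.arctan(ev[1]/ev[0])))
E
```

```text
clock: 10.0
tool_pos: [0.49, 0.0364, 0.4619]
orientation: [0.0, 0.556, 0.831, 0.001]
force: [0.1, -0.2, 0.2]
gripper_width: 0.0425
415 ((513.6742553710938, -17.758831024169922), (10.611397743225098, 47.94487762451172), 26.733917236328125)
[ 0.5132 -0.0164] -62.913597741400494
```

View pics/w5.png

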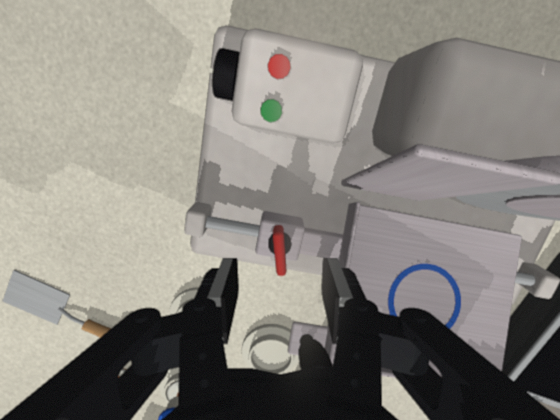

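The bar now lies at −63°, so the knob angle is 63.1° + 11.5° = 74.6° ≈ 1.30 rad, which is locked. The ring is at (425,298). I'll fit the plate plane and the ring centre from this view, and check them against the top and scene views.

```bash
python3 - <<'E'
from h import *
np.set_printoptions(precision=4,suppress=True)
snap('scene','s5'); snap('top','t5')
g=np.array([.6835,-.0205]); N=[]
x=np.array([np.cos(.2),np.sin(.2),0]); y=np.array([-np.sin(.2),np.cos(.2),0])
for t in("w5","t5","s5","t2","s2"):
    im,d,c=load(t); P=pts(c,d); hsv=cv2.cvtColor(im,cv2.COLOR_RGB2HSV); X,Y,Z=[P[...,i] for i in range(3)]
    m=(d>0)&(np.hypot(X-g[0],Y-g[1])<.06)&(Z<.2)&(Z>.08); A=P[m]
    n0=np.array([-.0695,.336,.9394]); k=np.median(A@n0); Q=A[abs(A@n0-k)<.006]
    ce=Q.mean(0); n=np.linalg.svd(Q-ce,full_matrices=False)[2][2]; n*=np.sign(n[2])
    print(t,len(Q),"n",n,"lean %.3f yaw %.3f"%(np.arccos(n[2]),np.arctan2(-n[0],n[1])),"off@n0",k)
    n=n0; ce=ce+n*(k-ce@n)
    blue=(cv2.inRange(hsv,(100,90,40),(132,255,255))>0)&m
    vs,us=np.nonzero(blue); W=[]
    for u,v in zip(us,vs):
        o,dr=ray(c,u,v); W.append(o+dr*((ce-o)@n)/(dr@n))
    W=np.array(W); e1=np.cross(y,n);e1/=np.linalg.norm(e1); e2=np.cross(n,e1)
    a=(W-ce)@e1; b=(W-ce)@e2
    s=np.linalg.lstsq(np.c_[2*a,2*b,np.ones_like(a)],a*a+b*b,rcond=None)[0]
    print("   ring",len(W),ce+s[0]*e1+s[1]*e2,"r",np.sqrt(s[2]+s[0]**2+s[1]**2), "pix",us.mean(),vs.mean())
E
```

```text
w5 6054 n [-0.0683  0.336   0.9394] lean 0.350 yaw 0.200 off@n0 0.06452539359732587
   ring 831 [ 0.6936 -0.0194  0.127 ] r 0.03960900199801054 pix 426.70156438026476 288.7496991576414
t5 617 n [-0.0677  0.3467  0.9355] lean 0.361 yaw 0.193 off@n0 0.06555208948934621
   ring 88 [ 0.6925 -0.0198  0.1281] r 0.03945742733899282 pix 273.7613636363636 149.3181818181818
s5 567 n [-0.0713  0.3369  0.9388] lean 0.352 yaw 0.209 off@n0 0.06397250158932812
   ring 99 [ 0.6923 -0.0162  0.1251] r 0.0395472053114994 pix 338.4949494949495 230.33333333333334
t2 475 n [-0.072   0.3367  0.9388] lean 0.352 yaw 0.211 off@n0 0.0654200747183104
   ring 69 [ 0.6926 -0.0192  0.1277] r 0.03974227368764858 pix 258.81159420289856 147.82608695652175
s2 565 n [-0.0701  0.332   0.9407] lean 0.346 yaw 0.208 off@n0 0.06392728363566114
   ring 97 [ 0.6923 -0.0159  0.1249] r 0.03977598476949865 pix 338.4329896907216 230.7422680412371
```

All views agree within about 3 mm: ring centre ≈ (0.693,−0.0185,0.127), lean 0.35 and yaw 0.20. Next I'll go above the sampler.

```bash
python3 -c "
from h import *
rel([.488,-.38,.42],down(-67.5))"
```

```text
shift cm [-38.2  -16.02   4.04] turn deg [-2.000e-02  4.000e-02  8.987e+01] | rows for dist 8.3 turn 10.5
```

```bash
python3 -m pendant '[[-4,-2,0,0,0,8,0.5],[-8,-3,0,0,0,16,0.6],[-12,-5,0,0,0,24,0.8],[-16,-7,0,0,0,32,1],[-20,-8,0,0,0,40,1],[-24,-10,0,0,0,48,1],[-28,-12,0,0,0,56,1],[-32,-13,1,0,0,64,1],[-36,-15,2,0,0,72,1],[-38.2,-16,3,0,0,80,1],[-38.2,-16,4,0,0,88,1],[-38.2,-16,4,0,0,90,1],[-38.2,-16,4,0,0,90,1],[-38.2,-16,4,0,0,90,1]]'
python3 -c "
from h import *
print(manip.get_state()['joints'].round(3));snap('wrist','w6')"
```

```text
clock: 11.55
tool_pos: [0.4877, -0.3805, 0.4201]
orientation: [-0.0, 0.981, 0.194, -0.0]
force: [0.7, 0.7, 0.5]
gripper_width: 0.0853
[-0.79   0.196  1.526 -0.     1.421  0.391]
```

View pics/w6.png

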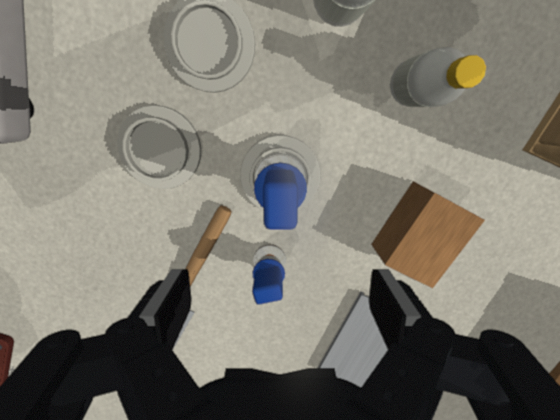

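The large sampler is at (281,205), square to the jaws. The small one is behind it at (268,282). I'll measure the large one's top face.

```bash
python3 - <<'E'
from h import *
np.set_printoptions(precision=4,suppress=True)
im,d,c=load("w6"); P=pts(c,d); hsv=cv2.cvtColor(im,cv2.COLOR_RGB2HSV)
m=(cv2.inRange(hsv,(100,90,40),(132,255,255))>0)&(d>0); m[245:]=0
q=P[m]; print(np.percentile(q[:,2],[2,50,90,98]))
mt=m&(P[...,2]>.131); vs,us=np.nonzero(mt); W=np.array([onz(c,u,v,.138)[:2] for u,v in zip(us,vs)])
print(len(W),cv2.minAreaRect((W*1000).astype(np.float32)),W.mean(0),us.min(),us.max(),vs.min(),vs.max())
b=m&(P[...,2]<.08)&(P[...,2]>.06); print("collar",P[b].mean(0),P[b].min(0),P[b].max(0))
rel([.4885,-.38,.261],down(-67.5))
E
```

```text
[0.0743 0.1369 0.1388 0.1395]
1554 ((491.0301208496094, -380.3286437988281), (41.647159576416016, 28.820659637451172), 22.37312126159668) [ 0.4913 -0.3801] 263 297 181 228
collar [ 0.4963 -0.3778  0.0753] [ 0.4651 -0.4077  0.0732] [ 0.516  -0.354   0.0775]
shift cm [ 0.07  0.   15.95] turn deg [-0.01  0.01 -0.12] | rows for dist 3.2 turn 0.0
```

```bash
python3 -m pendant '[[0.3,-0.1,4,0,0,0,1],[0.3,-0.1,8,0,0,0,1],[0.3,-0.1,11,0,0,0,1],[0.3,-0.1,14,0,0,0,1],[0.3,-0.1,15.9,0,0,0,1],[0.3,-0.1,15.9,0,0,0,1]]' 
python3 -m pendant '[[0,0,0,0,0,0,0.5],[0,0,0,0,0,0,0.3],[0,0,0,0,0,0,0.2],[0,0,0,0,0,0,0.1],[0,0,0,0,0,0,0.1],[0,0,0,0,0,0,0.1],[0,0,0,0,0,0,0.1],[0,0,0,0,0,0,0.1]]' 60
python3 -c "
from h import *
tq();snap('wrist','w7')"
```

```text
clock: 12.2
tool_pos: [0.4894, -0.3766, 0.2583]
orientation: [-0.003, 0.981, 0.194, -0.002]
force: [0.6, 0.5, -0.3]
gripper_width: 0.0851
clock: 13.0
tool_pos: [0.4907, -0.3779, 0.2621]
orientation: [0.001, 0.981, 0.194, 0.0]
force: [0.9, -2.9, 2.0]
gripper_width: 0.0294
torque [-0.294 -0.234  0.003] F [ 0.9 -2.9  2. ] j6 0.397 yaw_y -67.7 w 0.0294
```

View pics/w7.png

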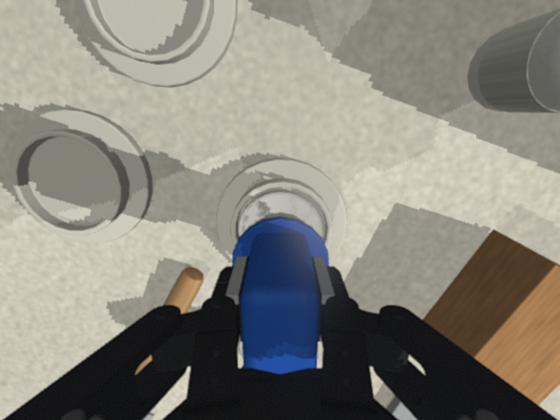

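It is gripped at 29.4 mm, with the grip centred between the fingers at (280,300). Now I'll lift it straight up and re-read.

```bash
python3 -m pendant '[[0,0,-1,0,0,0,0.1],[0,0,-2,0,0,0,0.1],[0,0,-4,0,0,0,0.1],[0,0,-7,0,0,0,0.1],[0,0,-11,0,0,0,0.1],[0,0,-16,0,0,0,0.1],[0,0,-20,0,0,0,0.1],[0,0,-20,0,0,0,0.1],[0,0,-20,0,0,0,0.1]]' 
python3 -c "
from h import *
tq();snap('wrist','w8');snap('scene','s8')"
```

```text
clock: 13.95
tool_pos: [0.4903, -0.3775, 0.4632]
orientation: [0.001, 0.981, 0.194, 0.001]
force: [-0.9, 1.3, -3.0]
gripper_width: 0.0291
torque [0.023 0.002 0.036] F [-0.9  1.3 -3. ] j6 0.397 yaw_y -67.6 w 0.0291
```

View pics/w8.png

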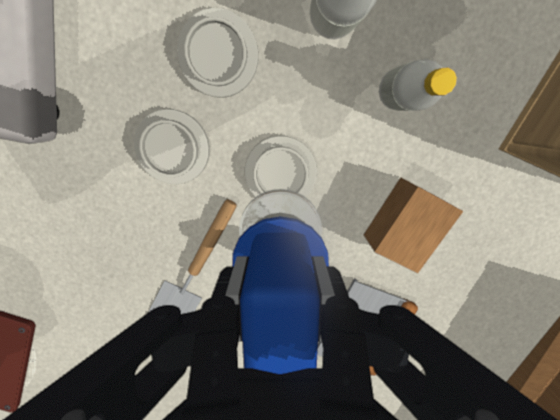

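View pics/s8.png

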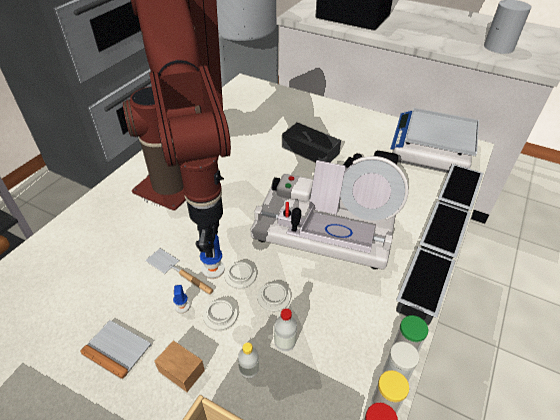

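The lift worked: the stand is empty at (278,170) and the sampler hangs straight. From the grasp geometry the face is 248 mm ahead of the TCP. Now I'll compute the route: rise first, then go over the ring with the tool along the plate normal.

```bash
cat >> h.py <<'E'
N=np.array([-np.sin(.2)*np.sin(.35),np.cos(.2)*np.sin(.35),np.cos(.35)]); SX=np.array([np.cos(.2),np.sin(.2),0.])
RT=np.c_[SX,np.cross(-N,SX),-N]; RING=np.array([.693,-.0185,.1268])
E
python3 -c "
from h import *
print(np.linalg.det(RT)); rel([.4903,-.3775,.55],down(-67.6)); rel(RING+N*.388,RT); print(RING+N*.388)"
```

```text
1.0
shift cm [ 0.    0.   -9.04] turn deg [-0.21  0.09 -0.05] | rows for dist 1.8 turn 0.0
shift cm [ 34.92 -38.54  -3.09] turn deg [-20.19  -1.8   10.8 ] | rows for dist 10.4 turn 2.7
[0.66656817 0.11189232 0.49127661]
```

```bash
python3 -m pendant '[[0,0,-4.5,0,0,0,0.1],[0,0,-9,0,0,0,0.1],[3.5,-3,-9,0,0,0,0.1],[7,-6.5,-9,-2,0,1,0.1],[10.5,-10.5,-9,-5,0,2,0.1],[14,-14.5,-9,-8,-1,4,0.1],[17.5,-18.5,-9,-11,-1,6,0.1],[21,-22.5,-9,-14,-1,8,0.1],[24.5,-26.5,-9,-17,-1.8,9,0.1],[28,-30.5,-8,-20,-1.8,10.8,0.1],[31.5,-34.5,-7,-20.2,-1.8,10.8,0.1],[34,-37.5,-5,-20.2,-1.8,10.8,0.1],[34.9,-38.5,-3.1,-20.2,-1.8,10.8,0.1],[34.9,-38.5,-3.1,-20.2,-1.8,10.8,0.1],[34.9,-38.5,-3.1,-20.2,-1.8,10.8,0.1],[34.9,-38.5,-3.1,-20.2,-1.8,10.8,0.1]]'
python3 -c "
from h import *
s=manip.get_state();print(s['joints'].round(3)); rel(RING+N*.388,RT);tq();snap('wrist','w9');snap('scene','s9')"
```

```text
clock: 15.65
tool_pos: [0.6668, 0.1102, 0.4923]
orientation: [0.175, 0.98, 0.098, 0.018]
force: [-0.1, -0.4, -2.0]
gripper_width: 0.0291
[ 0.13   0.308  1.278 -0.353  1.532  1.511]
shift cm [ 0.01 -0.2   0.04] turn deg [ 0.22 -0.03 -0.07] | rows for dist 0.0 turn 0.0
torque [ 0.222  0.115 -0.008] F [-0.1 -0.4 -2. ] j6 1.511 yaw_y -78.6 w 0.0291
```

View pics/w9.png

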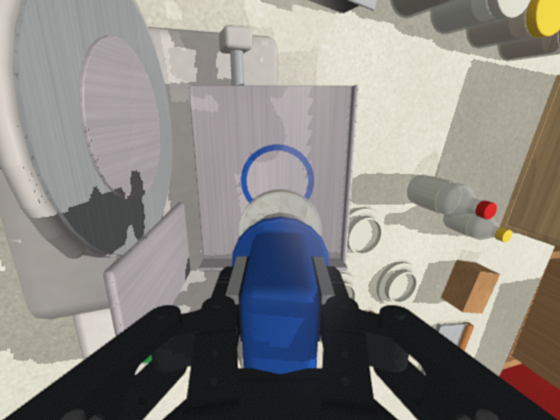

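View pics/s9.png

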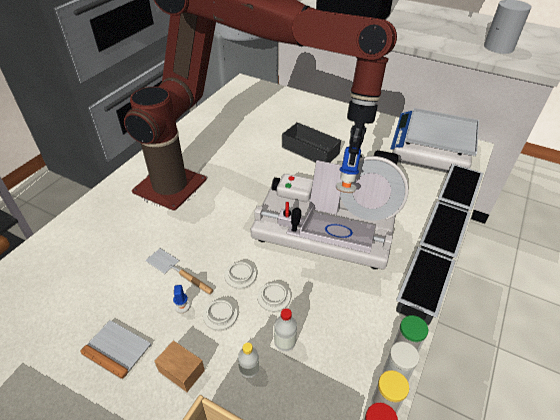

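Wrist view: the ring is at (278,180), in line with the sampler's axis at column 280, and the plate edges are square to the picture. I'll measure the ring and the holder in tool coordinates from this view.

```bash
python3 - <<'E'
from h import *
np.set_printoptions(precision=4,suppress=True)
im,d,c=load("w9"); P=pts(c,d); hsv=cv2.cvtColor(im,cv2.COLOR_RGB2HSV)
st=manip.get_state(); R0=qR(st["orientation"]); T=(P-st["tool_pos"])@R0
X,Y,Z=[P[...,i] for i in range(3)]
m=(d>0)&(np.hypot(X-.693,Y+.0185)<.075)&(abs((P-RING)@N)<.012)
A=P[m]; ce=A.mean(0); n=np.linalg.svd(A-ce,full_matrices=False)[2][2]; n*=np.sign(n[2]); print("normal in tool",R0.T@n,"plane off vs RING",np.median((A-RING)@N))
blue=(cv2.inRange(hsv,(100,90,40),(132,255,255))>0)&m
W=[]
for v,u in np.argwhere(blue):
    o,dr=ray(c,u,v); W.append(o+dr*((ce-o)@N)/(dr@N))
W=np.array(W); t=(W-st["tool_pos"])@R0
s=np.linalg.lstsq(np.c_[2*t[:,0],2*t[:,1],np.ones(len(t))],t[:,0]**2+t[:,1]**2,rcond=None)[0]
print("ring in tool",s[:2],"r",np.sqrt(s[2]+s[0]**2+s[1]**2),"z",t[:,2].mean(),"RING in tool",R0.T@(RING-st["tool_pos"]))
# holder / collar in tool coords
q=(d>0)&(T[...,2]>.18)&(T[...,2]<.27)&(np.hypot(T[...,0],T[...,1])<.05)
z=T[q]; print("holder pts",len(z),"y range",z[:,1].min(),z[:,1].max(),"x max",z[:,0].max()); 
for lo in np.arange(.18,.26,.008):
    k=z[(z[:,2]>=lo)&(z[:,2]<lo+.008)]
    if len(k)>20: print(round(lo,3),len(k),"y",np.percentile(k[:,1],[1,99]),"xmax",np.percentile(k[:,0],99))
E
```

```text
normal in tool [ 0.0049  0.0008 -1.    ] plane off vs RING -8.104579862721383e-06
ring in tool [-0.0005 -0.0033] r 0.03959335174556687 z 0.3895891203801578 RING in tool [-0.0009 -0.0044  0.3896]
holder pts 3952 y range -0.029620795624362647 0.029914345246022874 x max 0.026678847575587198
0.18 180 y [-0.0147  0.0144] xmax 0.01914605671815515
0.188 1687 y [-0.0265  0.0265] xmax 0.024306712952829233
0.212 135 y [-0.0143  0.0152] xmax 0.018783892782646434
0.236 1848 y [-0.0287  0.0289] xmax 0.026039312850364916
0.244 92 y [-0.0242  0.027 ] xmax 0.026536751384241476
```

```bash
python3 - <<'E'
from h import *
from scipy.optimize import least_squares
np.set_printoptions(precision=4,suppress=True)
im,d,c=load("w9"); P=pts(c,d); st=manip.get_state(); R0=qR(st["orientation"])
T=(P-st["tool_pos"])@R0; rad=np.hypot(T[...,0],T[...,1])
for nm,z0,z1,r in(("collar",.185,.196,.028),("holder",.234,.255,.030)):
    m=((d>0)&(T[...,2]>z0)&(T[...,2]<z1)&(rad<.04)).astype(np.uint8)
    zt=np.percentile(T[m>0][:,2],10); print(nm,"top z",zt,np.percentile(T[m>0][:,2],[50,90,99]))
    # silhouette: farthest-up pixel per column
    best=[]
    for u in range(m.shape[1]):
        v=np.nonzero(m[:,u])[0]
        if len(v): best.append((u,v.min()-.5))
    W=[]
    for u,v in best:
        o,dr=ray(c,u,v); o=R0.T@(o-st["tool_pos"]); dr=R0.T@dr
        zz=zt if nm=="collar" else zt
        p=o+dr*(zz-o[2])/dr[2]; W.append(p[:2])
    W=np.array(W); W=W[abs(W[:,1])<.024]
    f=least_squares(lambda p:np.hypot(W[:,0]-p[0],W[:,1]-p[1])-r,[0,0],loss="soft_l1",f_scale=.001)
    print(nm,len(W),"centre",f.x,"rms",np.sqrt(np.mean(f.fun**2)))
E
python3 -c "
import cv2;i=cv2.imread('pics/w9.png');cv2.imwrite('pics/w9c.png',cv2.resize(i[130:300,200:360],None,fx=3.5,fy=3.5,interpolation=cv2.INTER_CUBIC))"
```

```text
collar top z 0.18915309669752123 [0.19   0.1913 0.1936]
collar 87 centre [-0.002  -0.0001] rms 0.00023854165684372377
holder top z 0.2400406664182177 [0.2409 0.2419 0.247 ]
holder 69 centre [-0.0018  0.0001] rms 0.0002604807634434393
```

View pics/w9c.png

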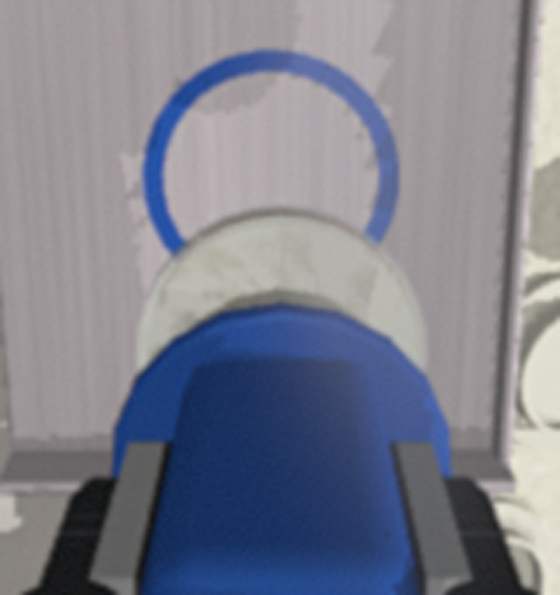

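The holder and collar fits agree: the sampler's axis is at tool (−1.9, 0) mm and is not tilted. The ring is at (−0.7,−3.8) mm. So I need +0.12 cm in x and −0.35 cm in y. I'll approach to about 20 mm and check again.

```bash
python3 -m pendant '[[0.12,-0.35,2,0,0,0,0.1],[0.12,-0.35,5,0,0,0,0.1],[0.12,-0.35,8,0,0,0,0.1],[0.12,-0.35,10.5,0,0,0,0.1],[0.12,-0.35,12,0,0,0,0.1],[0.12,-0.35,12,0,0,0,0.1],[0.12,-0.35,12,0,0,0,0.1],[0.12,-0.35,12,0,0,0,0.1]]'
cat > chk.py <<'E'
from h import *
from scipy.optimize import least_squares
import sys
np.set_printoptions(precision=4,suppress=True)
tag=sys.argv[1]; st=manip.get_state(); im,d,c=snap("wrist",tag); P=pts(c,d); R0=qR(st["orientation"]); hsv=cv2.cvtColor(im,cv2.COLOR_RGB2HSV)
T=(P-st["tool_pos"])@R0; rad=np.hypot(T[...,0],T[...,1])
print("RING in tool",R0.T@(RING-st["tool_pos"])); tq(); print("F in tool",R0.T@st["force"])
m=((d>0)&(T[...,2]>.185)&(T[...,2]<.196)&(rad<.04)).astype(np.uint8); zt=np.percentile(T[m>0][:,2],10)
W=[]
for u in range(m.shape[1]):
    v=np.nonzero(m[:,u])[0]
    if len(v):
        o,dr=ray(c,u,v.min()-.5); o=R0.T@(o-st["tool_pos"]); dr=R0.T@dr; W.append((o+dr*(zt-o[2])/dr[2])[:2])
W=np.array(W); W=W[abs(W[:,1])<.024]
f=least_squares(lambda p:np.hypot(W[:,0]-p[0],W[:,1]-p[1])-.028,[0,0],loss="soft_l1",f_scale=.001); print("collar",f.x,"z",zt)
k=(d>0)&(rad>.034)&(rad<.09)&(T[...,2]>.235); k&=abs((P-RING)@N)<.012; zp=np.median(T[k][:,2]); print("plate z in tool",zp,k.sum())
b=(cv2.inRange(hsv,(100,90,40),(132,255,255))>0)&(T[...,2]>.238)&(d>0)&(abs((P-RING)@N)<.02)
W=[]
for v,u in np.argwhere(b):
    o,dr=ray(c,u,v); o=R0.T@(o-st["tool_pos"]); dr=R0.T@dr; W.append((o+dr*(zp-o[2])/dr[2])[:2])
W=np.array(W); print("ring px",len(W),W.min(0) if len(W) else 0,W.max(0) if len(W) else 0)
if len(W)>20:
    g=least_squares(lambda p:np.hypot(W[:,0]-p[0],W[:,1]-p[1])-.0395,[0,0],loss="soft_l1",f_scale=.002); print("ring centre",g.x,"rms",np.sqrt(np.mean(g.fun**2)))
cv2.imwrite(f"pics/{tag}c.png",cv2.resize(im[130:310,190:370],None,fx=3.2,fy=3.2,interpolation=cv2.INTER_CUBIC)[...,::-1])
E
python3 chk.py w10
```

```text
clock: 16.55
tool_pos: [0.6764, 0.0741, 0.3814]
orientation: [0.175, 0.98, 0.098, 0.02]
force: [0.2, 0.6, -2.7]
gripper_width: 0.0291
RING in tool [-0.0036 -0.      0.2714]
torque [0.256 0.036 0.024] F [ 0.2 -0.7 -2. ] j6 1.528 yaw_y -78.6 w 0.0296
F in tool [ 0.2972 -1.44    2.3356]
collar [-0.0018  0.0009] z 0.1878785107842333
plate z in tool 0.27163485674348825 24886
ring px 1536 [-0.0436 -0.0416] [0.0386 0.0439]
ring centre [-0.0033  0.0012] rms 0.0020024431094422695
```

View pics/w10c.png

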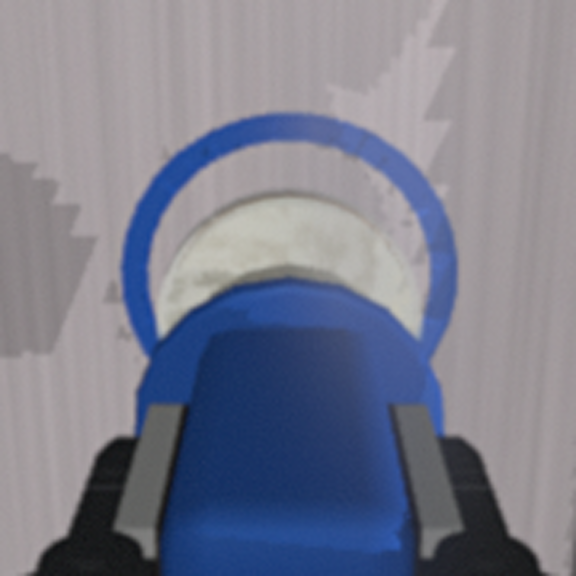

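At (290,210) the ring and holder are centred sideways. The ring is about 1.5 mm behind the sampler axis in tool x, and the gap is about 22 mm. I'll correct that and go to about 6 mm.

```bash
python3 -m pendant '[[-0.15,0,0.8,0,0,0,0.1],[-0.15,0,1.6,0,0,0,0.1],[-0.15,0,1.6,0,0,0,0.1],[-0.15,0,1.6,0,0,0,0.1],[-0.15,0,1.6,0,0,0,0.1]]'|grep -v clock
python3 chk.py w11
```

```text
tool_pos: [0.6756, 0.0682, 0.3639]
orientation: [0.175, 0.98, 0.098, 0.019]
force: [0.2, -0.5, -2.0]
gripper_width: 0.0293
RING in tool [-0.0007  0.0009  0.253 ]
torque [ 0.312  0.067 -0.05 ] F [ 0.2  0.7 -2.4] j6 1.529 yaw_y -78.6 w 0.0295
F in tool [ 0.0859 -0.1778  2.0212]
collar [-0.0018  0.0009] z 0.1879190664862328
plate z in tool 0.25318497258117967 28660
ring px 1825 [-0.034  -0.0407] [0.0419 0.0448]
ring centre [-0.0003  0.0021] rms 0.0019089715901795057
```

View pics/w11c.png

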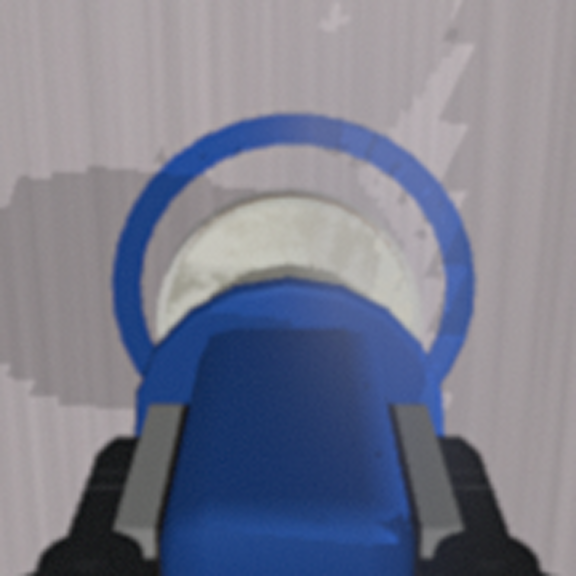

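```bash
python3 -m pendant '[[0.12,0.1,0,0,0,0,0.1],[0.12,0.1,0,0,0,0,0.1],[0.12,0.1,0,0,0,0,0.1],[0.12,0.1,0,0,0,0,0.1],[0.12,0.1,0,0,0,0,0.1],[0.12,0.1,0,0,0,0,0.1]]'|grep -v clock
python3 chk.py w12;  python3 chk.py w13
```

```text
tool_pos: [0.6769, 0.0675, 0.3643]
orientation: [0.175, 0.98, 0.098, 0.019]
force: [0.8, 1.1, -2.1]
gripper_width: 0.0294
RING in tool [-0.0018 -0.0001  0.2531]
torque [0.305 0.062 0.034] F [ 0.4  0.5 -1.4] j6 1.528 yaw_y -78.6 w 0.0295
F in tool [ 1.0097 -1.5757  1.6413]
collar [-0.0018  0.0009] z 0.1879032233831271
plate z in tool 0.2531662110963249 28574
ring px 1803 [-0.034  -0.0417] [0.0412 0.0439]
ring centre [-0.0014  0.0011] rms 0.0019065427319566524
RING in tool [-0.0018 -0.0001  0.253 ]
torque [0.301 0.031 0.002] F [ 0.8 -0.9 -1.4] j6 1.528 yaw_y -78.6 w 0.0292
F in tool [ 0.4673 -0.8948  1.1227]
collar [-0.0018  0.0009] z 0.18785038067535897
plate z in tool 0.2531616703231043 28550
ring px 1810 [-0.034  -0.0416] [0.0412 0.0439]
ring centre [-0.0014  0.0011] rms 0.00192211523770428
```

View pics/w13c.png

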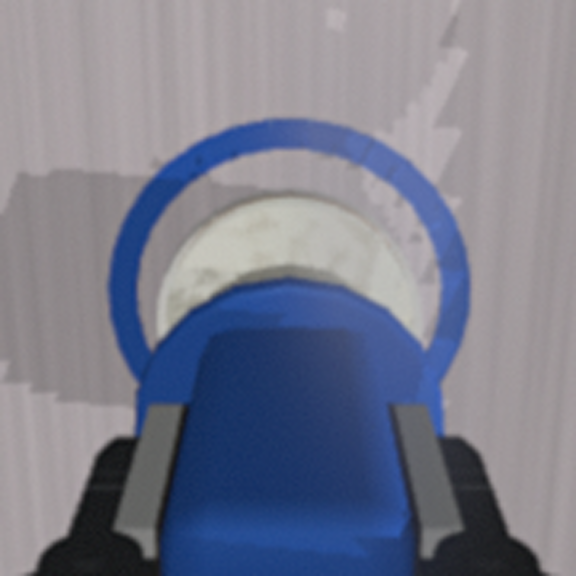

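The ring is now within 0.5 mm of the sampler axis, with the circles concentric at column 290. The holder's depth relative to the collar will show the foot travel directly, so I'll measure its free value and then press in small steps.

```bash
cat > foot.py <<'E'
from h import *
import sys
tag=sys.argv[1]
if len(sys.argv)>2: snap("wrist",tag)
im,d,c=load(tag); 
p=camera_params("wrist"); H=np.array(p["hand_eye"]); K=np.array(p["intrinsics"])
T=pts((K,H[:3,:3],H[:3,3]),d); x,y,z=[T[...,i] for i in range(3)]; rad=np.hypot(x+.0018,y-.0009)
def med(lo,hi,a,b):
    m=(d>0)&(z>lo)&(z<hi)&(rad>a)&(rad<b); m[:, :200]=0; m[:,360:]=0; return (np.median(z[m]) if m.sum()>10 else np.nan),m.sum()
col=med(.183,.196,.018,.026); hol=med(.215,.248,.02,.0285); pl=med(.236,.40,.034,.05)
print(tag,"collar %.4f (%d) holder %.4f (%d) plate %.4f (%d) hol-col %.4f plate-col %.4f"%(*col,*hol,*pl,hol[0]-col[0],pl[0]-col[0]))
E
for t in w8 w9 w10 w11 w12 w13; do python3 foot.py $t; done
```

```text
w8 collar 0.1885 (1283) holder 0.2396 (1299) plate nan (0) hol-col 0.0510 plate-col nan
w9 collar 0.1886 (1286) holder 0.2395 (1294) plate 0.3882 (2113) hol-col 0.0509 plate-col 0.1996
w10 collar 0.1886 (1292) holder 0.2395 (1298) plate 0.2714 (4230) hol-col 0.0509 plate-col 0.0828
w11 collar 0.1886 (1296) holder 0.2395 (1282) plate 0.2530 (4903) hol-col 0.0509 plate-col 0.0644
w12 collar 0.1886 (1294) holder 0.2395 (1291) plate 0.2530 (4894) hol-col 0.0509 plate-col 0.0644
w13 collar 0.1886 (1281) holder 0.2395 (1297) plate 0.2530 (4897) hol-col 0.0510 plate-col 0.0644
```

The readings repeat to 0.1 mm. The collar is 61 mm above the face, so the gap is 3.4 mm. Half-in should read plate-col = 0.054 and hol-col = 0.044. I'll press 8 mm first.

```bash
python3 -m pendant '[[0,0,0.2,0,0,0,0.1],[0,0,0.4,0,0,0,0.1],[0,0,0.6,0,0,0,0.1],[0,0,0.8,0,0,0,0.1],[0,0,0.8,0,0,0,0.1],[0,0,0.8,0,0,0,0.1]]'|grep -v clock
python3 foot.py w14 1; python3 chk.py w15
```

```text
tool_pos: [0.6775, 0.0649, 0.3572]
orientation: [0.175, 0.98, 0.098, 0.019]
force: [-0.8, 0.9, 2.5]
gripper_width: 0.0293
w14 collar 0.1886 (1289) holder 0.2356 (1361) plate 0.2454 (5214) hol-col 0.0470 plate-col 0.0569
RING in tool [-0.002  -0.0002  0.2454]
torque [ 0.392  0.291 -0.068] F [-1.4  2.1  2. ] j6 1.529 yaw_y -78.6 w 0.0294
F in tool [-1.1154 -1.2437 -2.7081]
collar [-0.0018  0.0009] z 0.18788406255095363
plate z in tool 0.24560520708490452 30140
ring px 1916 [-0.0242 -0.0418] [0.0405 0.0438]
ring centre [-0.0016  0.001 ] rms 0.0018761888030861293
```

The foot is in by 3.9–4.1 mm and the axial force change is about 4.3 N, which matches the spring. It needs 3 mm more.

```bash
python3 -m pendant '[[0,0,0.15,0,0,0,0.1],[0,0,0.3,0,0,0,0.1],[0,0,0.3,0,0,0,0.1],[0,0,0.3,0,0,0,0.1],[0,0,0.3,0,0,0,0.1],[0,0,0.3,0,0,0,0.1]]'|grep -v clock
python3 foot.py w16 1; python3 chk.py w17; python3 -c "
from h import *
snap('scene','s17');snap('top','t17');st=manip.get_state();print(qR(st['orientation']).T@N)"
```

```text
tool_pos: [0.6777, 0.0638, 0.3541]
orientation: [0.175, 0.98, 0.098, 0.019]
force: [-1.2, 2.0, 2.7]
gripper_width: 0.0295
w16 collar 0.1885 (1296) holder 0.2323 (1354) plate 0.2421 (5349) hol-col 0.0438 plate-col 0.0536
RING in tool [-0.002  -0.0002  0.2422]
torque [ 0.373  0.172 -0.045] F [-0.7  2.5  2.9] j6 1.529 yaw_y -78.6 w 0.0297
F in tool [-0.7887 -0.8171 -3.7538]
collar [-0.0018  0.0009] z 0.18783031610866083
plate z in tool 0.24234398343670424 30688
ring px 1979 [-0.0276 -0.0418] [0.0411 0.0437]
ring centre [-0.0016  0.001 ] rms 0.0018892234651010505
[ 0.00238188  0.00350711 -0.99999101]
```

View pics/s17.png

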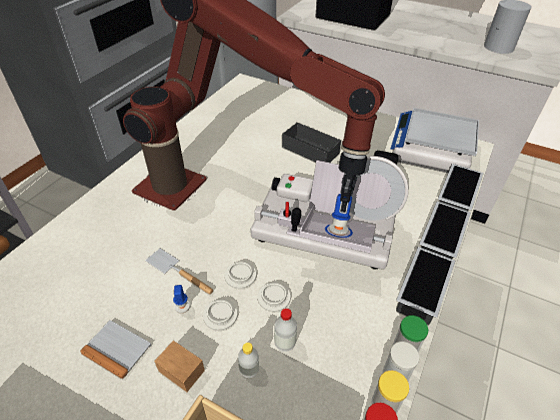

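View pics/w17.png

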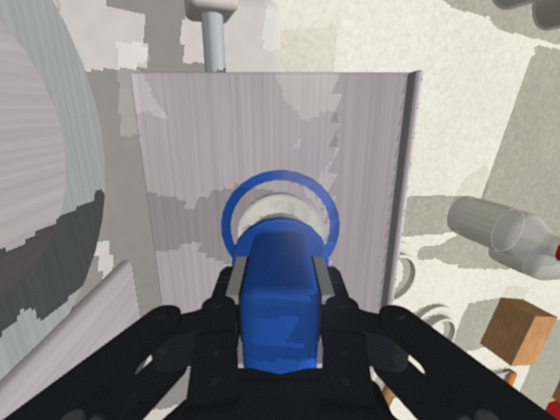

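The disc is pressed in the ring at wrist (281,220). The foot is in by 7.2 mm, the axis is within 0.5 mm of the ring centre, and the tilt is about 0.2°. Bystanders in the scene view are at the same pixels as before. I'll hold briefly, confirm the knob and foot, and hand in.

```bash
python3 -m pendant '[[0,0,0,0,0,0,0.1],[0,0,0,0,0,0,0.1],[0,0,0,0,0,0,0.1]]'
python3 foot.py w18 1; python3 - <<'E'
from h import *
a=load("scene0")[0].astype(int); b=load("s17")[0].astype(int)
D=np.abs(a-b).sum(2)>90
for n,(u0,v0,u1,v1) in dict(red_bottle=(270,305,300,352),yellow=(236,340,262,378),carton=(155,340,206,390),tin=(280,122,342,162),spatula=(146,247,214,294),small=(170,284,190,312)).items(): print(n,D[v0:v1,u0:u1].mean().round(3))
im=load("s17")[0]; h=cv2.cvtColor(im,cv2.COLOR_RGB2HSV); r=(h[...,1]>170)&((h[...,0]<6)|(h[...,0]>174)); r[:198]=0;r[222:]=0;r[:,:275]=0;r[:,300:]=0; v,u=np.nonzero(r); print("knob px",u.min(),u.max(),v.min(),v.max())
print(manip.close_job())
E
```

```text
clock: 19.65
tool_pos: [0.6777, 0.0638, 0.354]
orientation: [0.175, 0.98, 0.098, 0.019]
force: [-0.2, 1.6, 2.4]
gripper_width: 0.0297
w18 collar 0.1885 (1278) holder 0.2322 (1352) plate 0.2420 (5353) hol-col 0.0437 plate-col 0.0535
red_bottle 0.0
yellow 0.0
carton 0.0
tin 0.025
spatula 0.02
small 0.0
knob px 285 289 202 216
the job is handed in; nothing more can be done
None
```

I pushed the carriage back to its stop and turned the red knob clockwise to its stop. I then pressed the large sampler, taken from the rightmost stand, on the blue ring. The job was handed in at about 19.7 s with the arm still holding it there.

Last checks:
- **Carriage:** the force jumped when it met the stop at the end of its travel. The ring stayed at the same place from then on.
- **Knob:** the bar measured 1.30 rad after release. It looked unchanged in the last scene picture.
- **Press:** the foot was in by 7.2–7.3 mm of the 7 mm wanted, which the spring figures put at about 5.2 N. The noisy wrist reading agreed, at about 5 N.
- **Placing:** the disc was centred within about 0.5 mm and tilted about 0.2° from the plate normal.
- **Other things:** the bottles, carton, tin, spatula and small sampler showed no movement in the scene pictures. I did not compare the slice pusher.

**Slip:** while pushing the carriage home I ran two or three steps past the stop without checking between them. The wrist x-force peaked at 78 N, about 92 N in total, against the 120 N limit. It was on the fingertips against the handle, not on the gripper's body, and I backed off at once.

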